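# Sort the saw table's offcuts into their trays

## Robot

A 7-joint arm with a two-finger parallel gripper is mounted at the origin on the work surface. World frame = base frame: x ahead of the robot, y to its left, z up, the work surface at z = 0. Lengths are in m, angles in rad, forces in N, time in s.
With the tool pointing down it reaches from about 0.425 to 0.825 m from the base axis. Payload 3.6 kg.
Tool frame: the origin (TCP) lies where the fingers leave the gripper's body, on its centre line; the fingertips stand 73 mm ahead of it and the grasp point (between the pads) lies 54 mm ahead of it; z points along the fingers, y is the line along which they close (so a half turn about z gives the same grasp; the last joint's range is limited). The gripper opens to 85 mm and grips with 20 to 120 N. Pads are 22 mm wide; open, the fingers measure 114 mm over their backs; the gripper's body (76 mm by 85 mm) begins 54 mm behind the grasp point. The pads swing forward as they close: fully open they stand 13 mm farther back than shut.
Start: joints at [-0.026, 0.615, -0.013, 1.423, 0.008, 1.103, -0.04], TCP at [0.65, 0, 0.304] pointing down, gripper open.
Joint ranges: [-3.12, 3.12], [-0.3, 2.06], [-1.34, 1.32], [0.26, 2.42], [-1.36, 4.5], [0.01, 1.98], [-2.84, 2.84]. Speed limits (rad/s): [2.79, 2.79, 3.14, 3.14, 3.14, 3.14, 3.14].

## Interface

Orientations are given as a unit quaternion [x, y, z, w].
In Python, from station import arm, snapshot, camera_info, ticket gives the robot as it stands. Calls block until the motion is done:
- arm.movep(position, orientation): joint-space move of the TCP to a pose.
- arm.line_to(position, velocity=0.15, ori=None): straight line of the TCP; ori=None keeps the orientation; velocity is the mean speed in m/s.
- arm.move_j(angles): joint-space move.
- arm.move_gripper(opening, effort=None): opening from 0.0 (shut) to 1.0 (fully open); effort is the grip in N (None keeps the last); returns when the fingers have stopped.
- arm.pause(seconds).
- arm.ik(position, orientation): joint angles nearest the present ones, or None.
- snapshot(name): name is "scene" or "side" or "wrist"; returns the picture (400x640x3 uint8, blue, green, red); there is no depth.
- camera_info(name): a dict with "fx", "fy", "cx", "cy" (pixels), "R" (3x3) and "t" (3): a world point X has camera coordinates R X + t; the wrist camera has in their place "T_tool_cam" (4x4, takes a point from camera to tool coordinates, whose origin is the TCP and whose axes are the flange's). Camera axes: x right, y down, z forward; pixel columns grow to the right and rows downward; lengths in m; the calibration is good to about 2 mm. A picture is of the moment at which its call begins: read the wrist's pose just before it. camera_info takes no time and is no camera call.
A pose or a line that the arm cannot do raises arm.MotionError and nothing moves.
- ticket.finish_job(): hands the job in; it is judged then, once.
Readings, each from a call of its own:
- arm.read_time(): time.
- arm.read_joint_positions(): joint angles.
- arm.read_dq(): joint speeds.
- arm.read_effort(): joint torques, N m.
- arm.read_tool_pos(): TCP position.
- arm.read_eef_rot(): TCP orientation.
- arm.read_ft_force(): force on the tool from outside, world axes, zero at the start.
- arm.read_wrist_torque(): the same for the moment, N m.
- arm.read_opening(): opening from 0.0 (shut) to 1.0 (fully open).
- arm.read_finger_force(): force on a finger pad.
Only numpy, scipy, OpenCV 4.12 (cv2) and the standard library are available. Lean on these libraries where they do the work, as an engineer would, in place of code of your own. Each camera call takes 0.05 s, during which the arm holds its last target. There are 200 camera calls.

## Task

Sort what lies on the saw table: the two pale stave offcuts go into the yellow tray, one in each bay, the two dark ones into the red tray, one in each bay, and the steel guide roller into either bay of the blue tray. Each must end standing flat on its bay's floor, the same way up as it stands now. Leave the orange tape measure standing where it is.

Things in the scene. Friction and masses are not known exactly. Their poses are not given: they have to be found in the camera images.
- pale_long: Longer pale, yellowish wood offcut of a drum stave: a curved block 100 mm long overall (x; 93 mm along its middle), 32 mm thick (y), 45 mm high (z), on its flat underside. Origin: centre of the underside's outline, which is 38 mm wide. Its ends bend towards +y; at mid-length, where it is gripped across y, the wood's middle lies 3.0 mm to -y of the origin. 60 to 110 g.
- pale_short: Shorter pale, yellowish wood offcut of a drum stave: a curved block 75 mm long overall (x; 70 mm along its middle), 32 mm thick (y), 45 mm high (z), on its flat underside. Origin: centre of the underside's outline, which is 35 mm wide. Its ends bend towards +y; at mid-length, where it is gripped across y, the wood's middle lies 1.6 mm to -y of the origin. 45 to 80 g.
- dark_long: Longer dark brown wood offcut of a drum stave: a curved block 100 mm long overall (x; 93 mm along its middle), 32 mm thick (y), 45 mm high (z), on its flat underside. Origin: centre of the underside's outline, which is 38 mm wide. Its ends bend towards +y; at mid-length, where it is gripped across y, the wood's middle lies 3.0 mm to -y of the origin. 80 to 145 g.
- dark_short: Shorter dark brown wood offcut of a drum stave: a curved block 75 mm long overall (x; 70 mm along its middle), 32 mm thick (y), 45 mm high (z), on its flat underside. Origin: centre of the underside's outline, which is 35 mm wide. Its ends bend towards +y; at mid-length, where it is gripped across y, the wood's middle lies 1.6 mm to -y of the origin. 60 to 105 g.
- roller: Bright steel guide roller of the saw: an upright cylinder 36 mm in diameter and 45 mm high, with a dark ring on its top face. Origin at the centre of its underside, z along its axis. 190 to 325 g.
- tray_yellow: shallow yellow plastic tray, fixed to the table, for pale wood. Outer size 124 mm (its x axis) by 140 mm (its y axis) by 14 mm high, walls and floor 4 mm; origin at the centre of its underside, so the inner floor is 4 mm and the wall tops 14 mm above the origin. One dividing wall 4 mm thick (as high as the rim) runs along x at y = 0 and makes two bays, each 116 mm along x by 64 mm along y, centred at y = +34 mm and y = -34 mm.
- tray_red: shallow red plastic tray, fixed to the table, for dark wood. Outer size 124 mm (its x axis) by 140 mm (its y axis) by 14 mm high, walls and floor 4 mm; origin at the centre of its underside, so the inner floor is 4 mm and the wall tops 14 mm above the origin. One dividing wall 4 mm thick (as high as the rim) runs along x at y = 0 and makes two bays, each 116 mm along x by 64 mm along y, centred at y = +34 mm and y = -34 mm.
- tray_blue: shallow blue plastic tray, fixed to the table, for saw hardware. Outer size 124 mm (its x axis) by 140 mm (its y axis) by 14 mm high, walls and floor 4 mm; origin at the centre of its underside, so the inner floor is 4 mm and the wall tops 14 mm above the origin. One dividing wall 4 mm thick (as high as the rim) runs along x at y = 0 and makes two bays, each 116 mm along x by 64 mm along y, centred at y = +34 mm and y = -34 mm.
- tape: Orange tape measure with black sides, 64 mm (x) by 36 mm (y) by 56 mm high, standing loose in the same row as the pieces; origin at the centre of its underside. Not to be moved.
Things that resemble listed ones, but are neither listed nor needed, are in the scene too. What is shaped like the pale_short but purple is not meant.

How it is judged:
At the end, for the whole second after the job is handed in: Pale offcuts in the yellow tray, dark in the red, one per bay; roller in a bay of the blue. Each upright (0.12 rad), under 5 mm above the tray floor, origin within 45 mm (x) and 56 mm (y) of the tray centre, at rest. Tape measure upright, within 25 mm of its start (x of pale_long in the frame of tray_yellow between -0.045 and 0.045 m and y of pale_long in the frame of tray_yellow between -0.056 and 0.056 m and z of each of pale_long, pale_short in the frame of tray_yellow below 0.009 m and angle between each of pale_long, pale_short, dark_long, dark_short, roller's own z axis and vertical below 0.12 rad and linear speed of each of pale_long, pale_short, dark_long, dark_short, roller below 0.02 m/s and x of pale_short in the frame of tray_yellow between -0.045 and 0.045 m and y of pale_short in the frame of tray_yellow between -0.056 and 0.056 m and x of dark_long in the frame of tray_red between -0.045 and 0.045 m and y of dark_long in the frame of tray_red between -0.056 and 0.056 m and z of each of dark_long, dark_short in the frame of tray_red below 0.009 m and x of dark_short in the frame of tray_red between -0.045 and 0.045 m and y of dark_short in the frame of tray_red between -0.056 and 0.056 m and x of roller in the frame of tray_blue between -0.045 and 0.045 m and y of roller in the frame of tray_blue between -0.056 and 0.056 m and z of roller in the frame of tray_blue below 0.009 m and ((y of pale_long in the frame of tray_yellow above 0.012 m and y of pale_short in the frame of tray_yellow below -0.012 m) or (y of pale_short in the frame of tray_yellow above 0.012 m and y of pale_long in the frame of tray_yellow below -0.012 m)) and ((y of dark_long in the frame of tray_red above 0.012 m and y of dark_short in the frame of tray_red below -0.012 m) or (y of dark_short in the frame of tray_red above 0.012 m and y of dark_long in the frame of tray_red below -0.012 m)) and distance of tape from where it was at the start of the episode below 0.025 m and angle between tape's own z axis and vertical below 0.2 rad); the robot touches nothing.
It fails at once if the tape measure is knocked over or pushed more than 25 mm (distance of tape from where it was at the start of the episode above 0.025 m or angle between tape's own z axis and vertical above 0.5 rad).
It also fails if it takes over 128 s, if anything falls off the work surface, if the arm or the gripper's body presses on something with over 40 N, if the wrist force passes 120 N, or if a joint passes its speed limit or range.

## Working session

There is one attempt and no reset: what is moved stays moved. The work goes in short steps, each a Python script; the robot and the scene stay as the last script left them, time stands still between calls to the robot, and variables do not carry over. Pictures are saved under pics/ and viewed, at most 14 in all, crops included, and the job is handed in when it is done.

```bash
ls; mkdir -p pics
python3 - <<'E'
from station import arm, snapshot, camera_info
import cv2
for n in ("scene","side","wrist"):
    cv2.imwrite(f"pics/{n}0.png",snapshot(n)); c=camera_info(n); print(n,c)
print(arm.read_eef_rot(),arm.read_time())
E
```

```text
pics
scene {'fx': 450.2713916365335, 'fy': 450.2713916365335, 'cx': 314.3299406600421, 'cy': 207.05585181529156, 'R': array([[-0.65451675,  0.756019  ,  0.00656498],
       [ 0.55394507,  0.48544644, -0.67637757],
       [-0.51454124, -0.43906381, -0.73652582]]), 't': array([ 0.27668534, -0.29749877,  1.40122457])}
side {'fx': 434.0089837810099, 'fy': 434.0089837810099, 'cx': 320.19141841582046, 'cy': 201.1372495293087, 'R': array([[ 0.99425615, -0.10701641,  0.00147899],
       [-0.07037124, -0.66408421, -0.74433867],
       [ 0.08063862,  0.73995922, -0.66780069]]), 't': array([-0.50611871,  0.12212567,  1.01860363])}
wrist {'fx': 294.84377361003015, 'fy': 294.84377361003015, 'cx': 321.06548146861076, 'cy': 198.8772516287249, 'T_tool_cam': array([[ 1.23342904e-04, -9.51140822e-01, -3.08757383e-01,
         7.90070230e-02],
       [ 9.99999983e-01,  1.58896155e-04, -9.00050286e-05,
         2.71496483e-04],
       [ 1.34667818e-04, -3.08757367e-01,  9.51140826e-01,
        -6.95383561e-02],
       [ 0.00000000e+00,  0.00000000e+00,  0.00000000e+00,
         1.00000000e+00]])}
[ 0.70706688  0.70714595 -0.00072374 -0.00070925] 0.15
```

View pics/scene0.png

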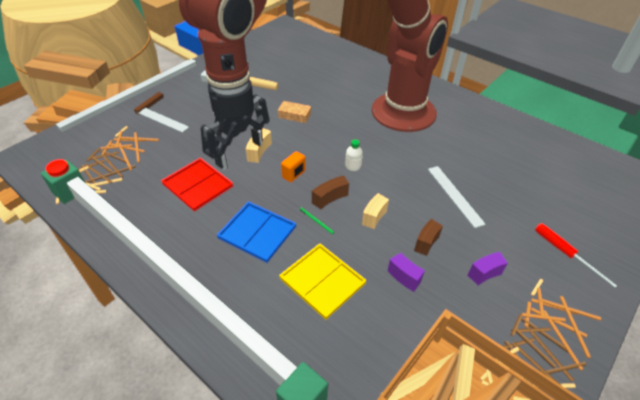

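View pics/side0.png

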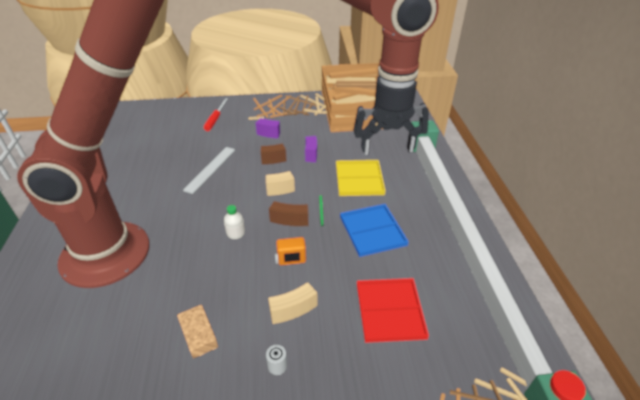

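View pics/wrist0.png

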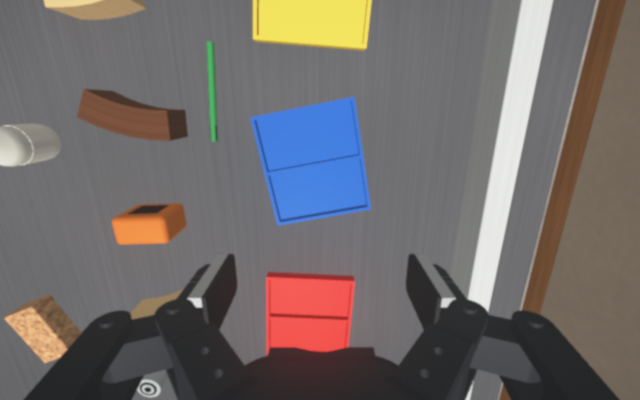

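The side view shows everything in the row: roller (276,360), pale_long (293,303), tape (291,251), dark_long (289,214), pale_short (280,183) and dark_short (273,154). The purple blocks at (268,129) and (311,149) are decoys. The trays are red (391,309), blue (373,229) and yellow (360,177), and the wrist view shows their dividers running roughly along world x.

```bash
cat > h.py <<'E'
import numpy as np, cv2
from station import arm, snapshot, camera_info, ticket
from scipy.spatial.transform import Rotation as Ro
HSV={'red':((0,190,110),(6,255,255)),'blue':((100,150,80),(120,255,255)),'yellow':((24,180,120),(34,255,255)),
 'orange':((9,200,150),(18,255,255)),'pale':((14,60,120),(26,150,255)),'dark':((4,90,30),(14,190,125)),'steel':((0,0,120),(180,40,255))}
def cam(n):
    c=camera_info(n); K=np.array([[c['fx'],0,c['cx']],[0,c['fy'],c['cy']],[0,0,1]])
    if n=='wrist':
        T=np.eye(4);T[:3,:3]=Ro.from_quat(arm.read_eef_rot()).as_matrix();T[:3,3]=arm.read_tool_pos()
        M=np.linalg.inv(T@c['T_tool_cam']); return K,M[:3,:3],M[:3,3]
    return K,np.array(c['R']),np.array(c['t'])
def ray(C,px,z):
    K,R,t=C; o=-R.T@t; d=np.c_[np.atleast_2d(px),np.ones(len(np.atleast_2d(px)))]@np.linalg.inv(K).T@R
    return (o+d*((z-o[2])/d[:,2])[:,None])[:,:2]
def blobs(im,col,amin=60):
    m=cv2.inRange(cv2.cvtColor(im,cv2.COLOR_BGR2HSV),*map(np.array,HSV[col]))
    m=cv2.morphologyEx(m,cv2.MORPH_CLOSE,np.ones((5,5)))
    m=cv2.morphologyEx(m,cv2.MORPH_OPEN,np.ones((3,3)))
    return [c[:,0].astype(float) for c in cv2.findContours(m,cv2.RETR_EXTERNAL,cv2.CHAIN_APPROX_NONE)[0] if cv2.contourArea(c)>amin]
def rect(P):
    """centre, (long, short) in mm, angle of long side in rad in (-pi/2,pi/2], centroid minus centre along the short axis (mm)"""
    Q=(P*1000).astype(np.float32); c,_,_=cv2.minAreaRect(Q); b=cv2.boxPoints(cv2.minAreaRect(Q))
    e=[b[1]-b[0],b[2]-b[1]]; l=[np.linalg.norm(x) for x in e]; i=int(l[1]>l[0]); a=np.arctan2(e[i][1],e[i][0])
    a=(a+np.pi/2)%np.pi-np.pi/2; m=cv2.moments(Q); g=np.array([m['m10'],m['m01']])/m['m00']-c
    return np.array(c)/1000,(round(l[i]),round(l[1-i])),a,float(g@[-np.sin(a),np.cos(a)])
E
python3 - <<'E'
from h import *
for n in ('side','scene','wrist'):
    im=cv2.imread(f'pics/{n}0.png'); C=cam(n)
    for col,z in (('red',.014),('blue',.014),('yellow',.014),('orange',.03),('pale',.03),('dark',.03),('steel',.03)):
        for c in blobs(im,col):
            P=ray(C,c,z); r=rect(P)
            if .3<r[0][0]<.9 and abs(r[0][1])<.6 and r[1][0]<200: print(n,col,c.mean(0).round(),r[0].round(3),r[1],round(r[2],2),round(r[3],1))
E
```

```text
side red [390. 311.] [ 0.629 -0.229] (141, 120) 1.52 0.2
side blue [373. 230.] [0.638 0.001] (147, 126) -1.39 -0.1
side yellow [359. 178.] [0.64  0.203] (145, 119) 1.5 -0.1
side orange [291. 250.] [ 0.436 -0.063] (66, 58) -1.55 -0.2
side pale [491. 389.] [ 0.758 -0.408] (134, 55) -0.11 -7.5
side pale [291. 304.] [ 0.431 -0.205] (109, 68) 0.35 -0.5
side pale [279. 183.] [0.419 0.181] (93, 77) -1.48 -0.2
side dark [289. 217.] [0.434 0.046] (101, 53) -0.23 -0.4
side dark [273. 153.] [0.405 0.317] (89, 70) -1.49 -0.6
side steel [389. 349.] [ 0.602 -0.328] (69, 30) -0.05 3.1
side steel [283. 232.] [ 0.42  -0.006] (30, 19) 1.52 0.1
scene red [197. 184.] [ 0.633 -0.219] (146, 125) 1.52 -0.2
scene red [ 57. 167.] [ 0.84  -0.544] (65, 49) 1.52 -0.2
scene blue [257. 231.] [0.641 0.01 ] (145, 129) -1.38 0.4
scene yellow [322. 280.] [0.644 0.213] (143, 129) 1.5 -0.1
scene orange [292. 166.] [ 0.435 -0.07 ] (107, 55) 0.3 0.1
scene pale [487. 377.] [0.618 0.576] (29, 20) 0.59 0.7
scene pale [374. 211.] [0.419 0.189] (115, 50) 0.27 -0.5
scene pale [258. 145.] [ 0.434 -0.198] (144, 65) 0.36 5.0
scen
[... 617 characters left out ...]
3, 38) -0.57 1.4
wrist blue [313. 160.] [0.639 0.006] (139, 123) -1.38 0.1
wrist pale [154. 304.] [ 0.416 -0.184] (83, 24) 0.63 -1.0
wrist pale [94.  7.] [0.42  0.169] (101, 17) -0.0 1.4
wrist dark [156. 206.] [ 0.445 -0.044] (29, 9) 0.0 1.7
wrist dark [131. 116.] [0.437 0.063] (117, 43) -0.28 0.2
wrist steel [149. 389.] [ 0.383 -0.343] (46, 34) 1.05 0.5
wrist steel [446. 301.] [ 0.822 -0.18 ] (18, 18) 0.0 0.9
wrist steel [196. 301.] [ 0.476 -0.181] (18, 18) 0.0 0.9
wrist steel [259. 314.] [ 0.558 -0.205] (98, 22) 1.51 -3.4
wrist steel [306. 226.] [ 0.631 -0.068] (14, 11) 1.56 0.4
wrist steel [ 25. 145.] [0.308 0.033] (80, 49) 0.06 0.1
wrist steel [311.  96.] [0.637 0.087] (18, 15) 1.57 -2.0
```

```bash
cat >> h.py <<'E'
def quat(yaw):
    c,s=np.cos(yaw),np.sin(yaw); return Ro.from_matrix(np.array([[c,s,0],[s,-c,0],[0,0,-1]])).as_quat()
def look(xy,col,z,h,name):
    """camera straight above xy (tool x towards -x); nearest blob of the colour, on the plane z"""
    arm.movep([xy[0]+.079,xy[1],h],quat(np.pi)); arm.pause(.15); C=cam('wrist'); im=snapshot('wrist')
    cv2.imwrite(f'pics/{name}.png',im); R=[rect(ray(C,c,z)) for c in blobs(im,col,300)]
    return min(R,key=lambda r:np.linalg.norm(r[0]-xy))
ZG=.088; ZT=.19
def pick(xy,yaw):
    arm.move_gripper(.72); arm.movep([*xy,ZT],quat(yaw)); arm.line_to([*xy,ZG],.2)
    arm.move_gripper(0,50); print('grip',arm.read_opening(),arm.read_finger_force()); arm.line_to([*xy,ZT],.25)
    print('held',arm.read_opening(),arm.read_finger_force(),arm.read_ft_force())
def place(xy,yaw):
    arm.movep([*xy,ZT],quat(yaw)); arm.line_to([*xy,.12],.25); arm.line_to([*xy,ZG+.005],.1)
    print('down',arm.read_opening(),arm.read_ft_force()); arm.move_gripper(.62); arm.line_to([*xy,ZT],.25); print('t',arm.read_time())
E
python3 - <<'E'
from h import *
print(arm.read_time())
for n,xy,z,h in (('yellow',(.642,.208),.014,.26),('red',(.631,-.224),.014,.26),('pale',(.432,-.202),.045,.21)):
    r=look(np.array(xy),n,z,h,'l_'+n); print(n,r,arm.read_time())
for xy in ((.40,.32),(.437,.05),(.39,-.34)): print(arm.ik([*xy,.088],quat(np.pi)))
E
```

```text
0.15Traceback (most recent call last):
  File "<stdin>", line 4, in <module>
  File "h.py", line 32, in look
    return min(R,key=lambda r:np.linalg.norm(r[0]-xy))
ValueError: min() iterable argument is empty
```

View pics/l_yellow.png

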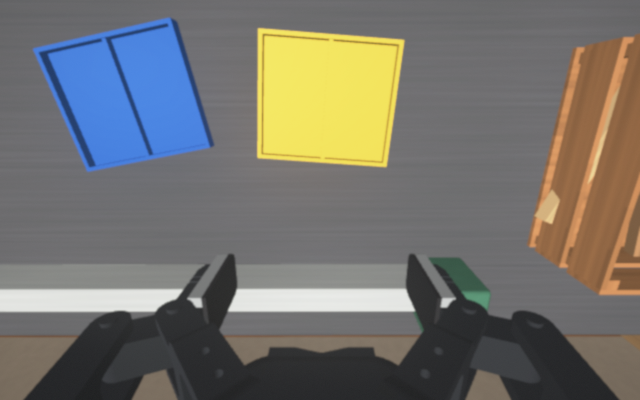

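Run:
```python
from h import *
print(arm.read_time(),arm.read_tool_pos(),cv2.cvtColor(cv2.imread('pics/l_yellow.png'),cv2.COLOR_BGR2HSV)[[60,103,140],321])
```

```text
1.3667 [0.72133253 0.20647086 0.26057866] [[ 27 153 244]
 [ 27 155 244]
 [ 27 156 243]]
```

The yellow tray at (330,97) is directly below the camera, but its saturation of about 155 is under my threshold. I'll relax the mask and carry on.

```bash
sed -i "s/(24,180,120)/(24,130,120)/; s/(14,60,120)/(14,40,120)/; s/(0,190,110)/(0,150,110)/" h.py
python3 - <<'E'
from h import *
im=cv2.imread('pics/l_yellow.png'); C=cam('wrist')
for col in ('yellow','blue'):
    for c in blobs(im,col,3000): print(col,rect(ray(C,c,.014)))
for n,xy,z,h in (('red',(.631,-.224),.014,.26),('pale',(.432,-.202),.045,.21)):
    r=look(np.array(xy),n,z,h,'l_'+n); print(n,r,arm.read_time())
for xy in ((.40,.32),(.437,.05),(.39,-.34)): print(arm.ik([*xy,.088],quat(np.pi)))
E
```

```text
yellow (array([0.64125195, 0.21148721]), (139, 124), np.float32(1.4976231), 0.1061556769546775)
blue (array([0.6386236 , 0.00899384]), (143, 123), np.float32(-1.3841878), -0.20248803475673469)
red (array([ 0.63000543, -0.22501581]), (139, 123), np.float32(1.5187293), 0.020419738267257168) 3.1583
pale (array([ 0.43005063, -0.20381549]), (100, 21), np.float32(0.32298875), -3.8657131979924206) 4.2
[-0.54002035  0.74710275 -0.27076072  2.00672087  0.43749394  0.44336366
  0.43012413]
[-0.01210988  0.69253298 -0.22265958  2.204312    0.51071255  0.29260713
  0.89376029]
[ 0.89627261  0.76034092 -0.34044397  1.99103826  0.52583637  0.47626025
  1.73964092]
```

View pics/l_pale.png

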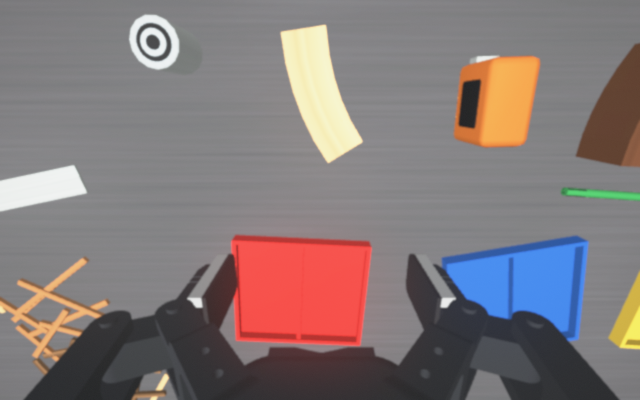

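pale_long's top face runs (281,31) to (361,142). The roller is at (153,42), the tape at (497,100), and nothing blocks the grasp. The rectangle came out only 21 mm wide against the expected 38 mm, so the mask is cutting part of the piece off and I'll check the colours.

Run:
```python
from h import *
h=cv2.cvtColor(cv2.imread('pics/l_pale.png'),cv2.COLOR_BGR2HSV); print(h[95,285:350:6].tolist()); print(h[130,590:636:8].tolist(), h[42,135:175:5].tolist())
s=cv2.cvtColor(cv2.imread('pics/side0.png'),cv2.COLOR_BGR2HSV); print(s[152,262:285:5].tolist(),s[183,268:294:5].tolist())
```

```text
[[170, 6, 138], [170, 6, 138], [27, 52, 247], [27, 56, 247], [26, 62, 246], [28, 45, 247], [27, 56, 247], [27, 47, 247], [29, 41, 247], [24, 63, 245], [135, 4, 136]]
[[11, 124, 99], [10, 121, 99], [10, 121, 99], [10, 122, 98], [10, 122, 98], [11, 122, 98]] [[98, 9, 228], [96, 14, 187], [98, 9, 222], [105, 7, 76], [110, 10, 77], [95, 13, 213], [94, 8, 224], [95, 13, 116]]
[[11, 135, 119], [12, 142, 117], [11, 141, 116], [11, 138, 113], [10, 139, 112]] [[20, 87, 220], [20, 87, 219], [20, 86, 216], [19, 88, 215], [20, 88, 212], [19, 79, 196]]
```

```bash
sed -i "s/(14,40,120),(26,150,255)/(14,25,140),(36,125,255)/; s/(0,0,120),(180,40,255)/(0,0,165),(180,40,255)/" h.py
cat >> h.py <<'E'
TR={'yellow':((.6412,.2115),-.0732),'red':((.6300,-.2250),-.0521),'blue':((.6386,.0090),.1866)}
def tray_pt(t,x,y):
    (cx,cy),a=TR[t]; c,s=np.cos(a),np.sin(a); return np.array([cx+c*x-s*y,cy+s*x+c*y]),a
def stave(r,L,W,off,t,side):
    c,(l,w),a,g=r; print(c.round(4),l,w,round(float(a),3),round(g,2)); assert abs(l-L)<7 and abs(w-W)<6,'size'
    s=np.sign(g)*off; pick(c+s*np.array([-np.sin(a),np.cos(a)]),np.pi+a)
    p,b=tray_pt(t,0,side*.035+s); place(p,np.pi+b)
E
python3 - <<'E'
from h import *
C=cam('wrist'); R=[rect(ray(C,c,.045)) for c in blobs(cv2.imread('pics/l_pale.png'),'pale',300)]
r=min(R,key=lambda r:np.linalg.norm(r[0]-[.432,-.202]))
stave(r,100,38,.003,'yellow',1)
cv2.imwrite('pics/w1.png',snapshot('wrist')); cv2.imwrite('pics/s1.png',snapshot('side')[60:360,160:480])
E
```

```text
[ 0.4287 -0.2025] 100 39 0.349 -0.86
grip 0.36455430661968097 51.49220797349699
held 0.36954227480750684 50.489104291191325 [ 0.27765058 -0.95634518 -0.78165744]
down 0.36496428362285704 [ 0.4636829  -0.82583496 -0.65890549]
t 10.1333
```

View pics/s1.png

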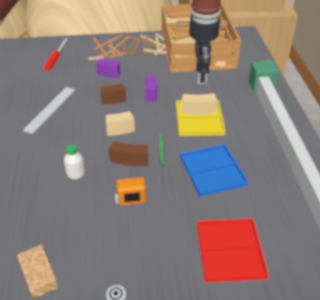

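pale_long is in the yellow tray's far bay, at (199,104) in the crop. Side-image candidates for the short pieces are (279,183), which is pale, (273,153), which is dark brown, and (268,129) and (311,149), which are purple. By colour, pale_short is (279,183) and dark_short is (273,153). I'll confirm this in an enlarged crop.

Run:
```python
import cv2
im=cv2.imread('pics/scene0.png')[150:300,270:520]; cv2.imwrite('pics/crop1.png',cv2.resize(im,None,fx=3,fy=3,interpolation=cv2.INTER_CUBIC))
```

```text
(no output)
```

View pics/crop1.png

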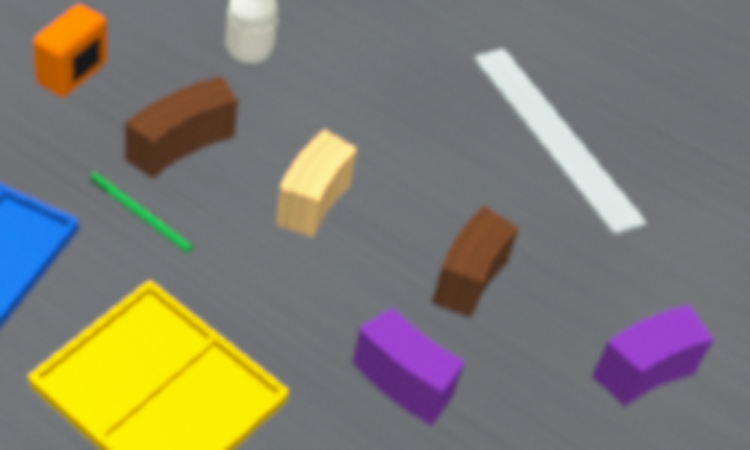

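The crop confirms it: the pale short block is at (317,185), dark_short at (475,260) and dark_long at (182,125), and the two purple blocks stay where they are.

```bash
sed -i "s/^    print('held'.*/&\n    assert .3<arm.read_opening()<.5,'grip'/" h.py
python3 - <<'E'
from h import *
for n,col,xy,L,W,o,t,s in (('ps','pale',(.415,.183),75,35,.0016,'yellow',-1),('dl','dark',(.437,.055),100,38,.003,'red',1),('ds','dark',(.404,.32),75,35,.0016,'red',-1)):
    print(n); stave(look(np.array(xy),col,.045,.21,'l_'+n),L,W,o,t,s)
r=look(np.array([.385,-.342]),'steel',.045,.21,'l_roller'); print(r)
cv2.imwrite('pics/s2.png',snapshot('side'))
E
```

```text
ps
[0.417  0.1871] 75 37 0.139 -0.61
grip 0.3650731224092553 50.09647905011661
held 0.36307841314932265 49.251406111288816 [-0.37314647 -0.406305   -1.07264675]
down 0.369122043328665 [-0.48277603  0.75966176 -0.15029456]
t 16.0083
dl
[ 0.4339 -0.0394] 35 12 0.037 -0.12Traceback (most recent call last):
  File "<stdin>", line 3, in <module>
  File "h.py", line 46, in stave
    c,(l,w),a,g=r; print(c.round(4),l,w,round(float(a),3),round(g,2)); assert abs(l-L)<7 and abs(w-W)<6,'size'
                                                                              ^^^^^^^^^^^^^^^^^^^^^^^^^
AssertionError: size
```

View pics/l_dl.png

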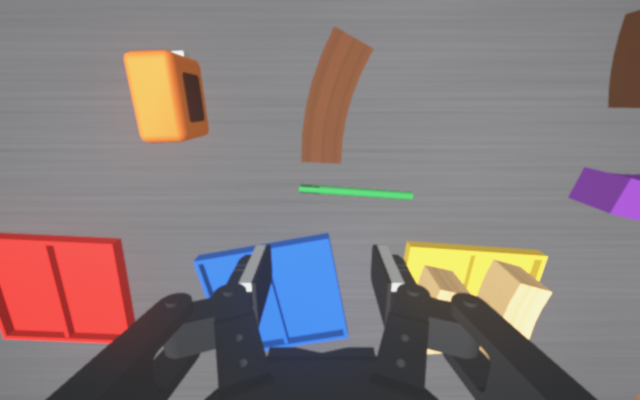

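Run:
```python
from h import *
h=cv2.cvtColor(cv2.imread('pics/l_dl.png'),cv2.COLOR_BGR2HSV); print(h[60:141:8,325].tolist(),h[100,290:360:8].tolist())
```

```text
[[10, 129, 148], [11, 130, 147], [11, 132, 153], [11, 132, 157], [11, 132, 157], [11, 133, 159], [10, 134, 158], [11, 132, 153], [10, 130, 149], [11, 127, 148], [10, 127, 151]] [[120, 4, 137], [120, 4, 137], [5, 20, 138], [11, 130, 147], [11, 131, 158], [11, 132, 149], [11, 132, 154], [11, 132, 153], [120, 5, 140]]
```

dark_long, (302,163) to (372,48), is clear but brighter than my mask allows. Both pale pieces stand in the yellow tray. I'll raise the V limit and continue.

```bash
sed -i "s/(14,190,125)/(16,175,195)/" h.py
python3 - <<'E'
from h import *
C=cam('wrist'); R=[rect(ray(C,c,.045)) for c in blobs(cv2.imread('pics/l_dl.png'),'dark',300)]
stave(min(R,key=lambda r:np.linalg.norm(r[0]-[.437,.055])),100,38,.003,'red',1)
print('ds'); stave(look(np.array([.404,.32]),'dark',.045,.21,'l_ds'),75,35,.0016,'red',-1)
r=look(np.array([.385,-.342]),'steel',.045,.21,'l_roller'); print(r)
cv2.imwrite('pics/s2.png',snapshot('side'))
E
```

```text
[0.4375 0.0642] 98 36 -0.252 -0.97
grip 0.36955242215114836 50.213588214246556
held 0.3687302905202797 49.442930524237454 [ 0.53020457  0.29799752 -1.66570499]
down 0.36413110886619876 [ 0.2554133   0.09891341 -0.95556467]
t 22.15
ds
[0.4026 0.3258] 72 33 0.106 -0.45
grip 0.3722304227979953 50.366705283522606
held 0.3668772995140246 49.561986298067495 [-0.08399965  0.20634824 -0.78867216]
down 0.3669239884223727 [ 0.05455295  0.95420417 -0.47106689]
t 30.525
(array([ 0.39294763, -0.32179938]), (36, 35), np.float32(-1.5669066), 0.1367315542711267)
```

View pics/s2.png

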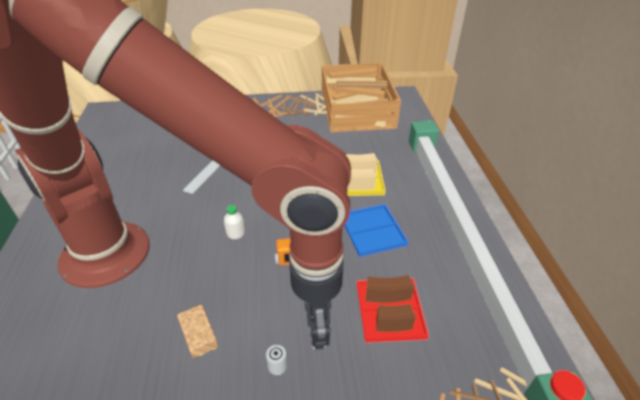

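View pics/l_roller.png

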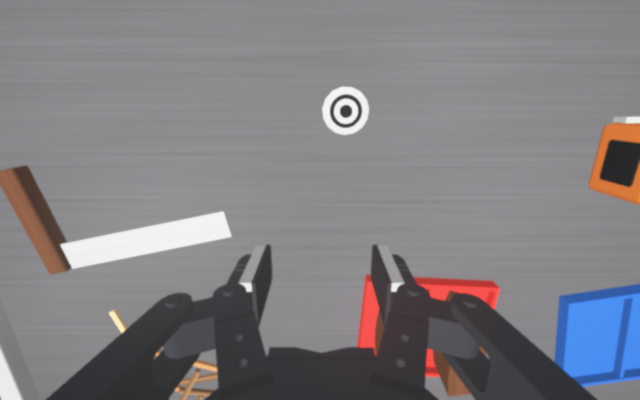

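Both dark pieces stand in the red tray. The roller at (345,111) measures 36 x 35 mm, which matches its 36 mm diameter. I'll pick it and place it in the blue tray, then check the result.

Run:
```python
from h import *
pick(np.array([.3930,-.3218]),np.pi)
p,b=tray_pt('blue',0,.034); place(p,np.pi+b)
arm.movep([.5,-.05,.30],quat(np.pi)); arm.pause(.3)
C=cam('wrist'); im=snapshot('wrist')
for n,z in (('pale',.049),('dark',.049),('steel',.049),('orange',.056)):
    for c in blobs(im,n,150): r=rect(ray(C,c,z)); print(n,c.mean(0).round(),r[0].round(3),r[1],round(float(r[2]),2))
arm.movep([.5,-.05,.30],quat(np.pi)); arm.move_j([2.2,*arm.read_joint_positions()[1:]])
cv2.imwrite('pics/s3.png',cv2.resize(snapshot('side')[110:360,220:460],None,fx=2.4,fy=2.4)); print(arm.read_time())
```

```text
grip 0.4037967224764252 49.8053115606308
held 0.4059072849576206 50.12307643890381 [-1.36155173 -0.89688435 -3.13975881]
down 0.40584347850202296 [ 0.18912313  0.34170901 -2.98815176]
t 37.075
pale [ 42. 340.] [ 0.736 -0.429] (138, 123) -0.54
pale [ 19. 281.] [ 0.633 -0.427] (71, 18) -1.15
pale [522. 278.] [0.632 0.198] (134, 118) 1.51
dark [ 44. 329.] [ 0.708 -0.416] (115, 114) -0.3
dark [159. 268.] [ 0.617 -0.249] (91, 54) -0.05
dark [211. 264.] [ 0.614 -0.184] (100, 43) -0.13
steel [447. 387.] [0.811 0.132] (77, 42) 0.62
steel [194. 388.] [ 0.811 -0.229] (78, 39) -0.63
steel [  8. 175.] [ 0.497 -0.399] (27, 27) -1.38
41.2083
```

View pics/s3.png

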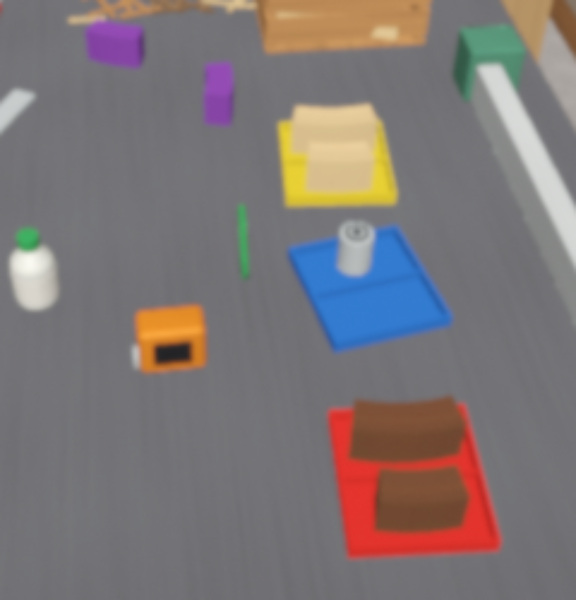

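The tape and roller are fine. The pieces look seated, but dark_long's right end sits close to the rim, so I'll check both wood trays from directly above.

Run:
```python
from h import *
q=arm.read_joint_positions(); arm.move_j([0,*q[1:]])
ims=[]
for t,col in (('red','dark'),('yellow','pale')):
    (cx,cy),a=TR[t]; look(np.array([cx,cy]),t,.014,.26,'f_'+t); im=cv2.imread(f'pics/f_{t}.png'); C=cam('wrist'); ims.append(im[0:220,200:450])
    for c in blobs(im,col,800):
        r=rect(ray(C,c,.049)); d=r[0]-[cx,cy]
        if np.linalg.norm(d)<.09: print(col,'tray frame',(np.array([[np.cos(a),np.sin(a)],[-np.sin(a),np.cos(a)]])@d).round(4),r[1],round(float(r[2])-a,3))
cv2.imwrite('pics/final.png',cv2.resize(np.hstack(ims),None,fx=1.6,fy=1.6)); print(arm.read_time())
```

```text
dark tray frame [-0.0003 -0.0348] (71, 35) -0.017
dark tray frame [-0.0012  0.0327] (97, 38) -0.009
pale tray frame [-0.0005 -0.0345] (74, 36) -0.014
pale tray frame [-0.0002  0.0339] (98, 39) 0.002
48.1083
```

View pics/final.png

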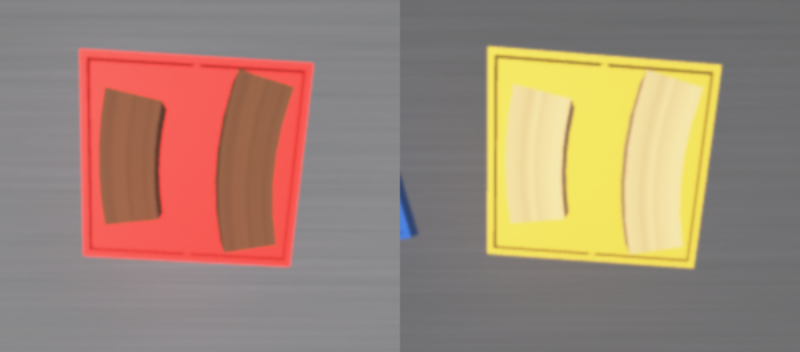

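All four pieces sit centred and square, one per bay, with sizes consistent with lying flat on the bay floor. I'm handing in.

```bash
python3 -c "
from station import ticket
print(ticket.finish_job())"
```

```text
the job is handed in; nothing more can be done
None
```

The job is handed in after about 48 s of robot time: both pale offcuts are in the yellow tray and both dark ones in the red, one per bay, the roller stands in the blue tray, and the tape was left where it stood; the station returned no verdict.

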